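# Collect the capped ant sample pots into the colour-coded tray

### The arm

A 6-joint arm with a two-finger parallel gripper is mounted at the origin on the work surface. World frame = base frame: x ahead of the robot, y to its left, z up, the work surface at z = 0. Lengths are in mm, angles in rad, forces in N, time in s.
With the tool pointing down it reaches from about 300 to 775 mm from the base axis. Payload 14.6 kg.
Tool frame: the origin (TCP) lies between the finger pads; the fingertips stand ahead of it and the grasp point (between the pads) lies 11 mm behind it (manip.finger_overhang is the z of the fingertips in the tool frame, in mm); z points along the fingers, y is the line along which they close (so a half turn about z gives the same grasp; the last joint's range is limited). The gripper opens to 94 mm and grips with 3 to 60 N. Pads are 16 mm wide; open, the fingers measure 119 mm over their backs; the gripper's body (75 mm by 177 mm) begins 78 mm behind the grasp point.
Start: joints at [-1.173, 0.3, 1.521, -0, 1.321, -0.067], TCP at [246.526, -491.644, 213.446] pointing down, gripper open.
Joint ranges: [-3.03, 3.03], [-0.79, 2.21], [0.23, 2.52], [-1.04, 4.18], [0, 3.07], [-2.55, 2.55]. Speed limits (rad/s): [2.22, 2.22, 2.57, 3.14, 3.14, 3.14].

### API

Orientations are given as [roll, pitch, yaw] about the fixed x, y, z axes, in that order (R = Rz(yaw) Ry(pitch) Rx(roll)).
In Python, from cell import manip gives the robot as it stands.
- The arm moves only by the tool jog_arm, never from a script. Its argument "series" is a list of rows, each a list of 7 numbers: the shift along the world's x, y, z as a fraction of full scale, then the turn, a rotation vector about the world's x, y, z as a fraction of full scale, then the closure, from 0 (fully open) to 1 (shut). In form: [[dx, dy, dz, wx, wy, wz, fingers], ...]. A call has 1 to 8 rows; each row is the pose to reach, as a shift and turn from the pose commanded when the call began; what a row does not reach only later rows make up. Full scale, the value 1, is 120 mm for a shift and 90 degrees for a turn. A row lasts 1/12 s, in which the tool goes at most 41.7 mm and 7.16 degrees, less where a joint would pass 70% of its speed; a pose out of reach is approached as far as the arm can. A call with a number of a shift or a turn outside -1 to 1 is refused whole. A call with a gripper value outside its range is refused whole. The fingers move at their own pace and stop on an object; "grip_force" is the grip in N (left out, the last holds). Time passes only in rows, so rows that repeat a pose let the fingers close. It gives the time, the measured TCP pose, the force, the opening and the grip force at its end, in the units of the state.
- manip.read_state(): the state, without advancing time (a new reading comes with each control period).
- manip.camera(name): name is "scene" or "top" or "wrist"; returns a dict with "frame" (420x560x3 uint8, red, green, blue), "vfov" (degrees; the focal length in pixels is half the picture's height over the tangent of half this angle, whatever the lens; pixels are square), "cx", "cy" (the principal point, pixels), "R" (3x3) and "t" (3): a world point X has camera coordinates R X + t; the wrist camera has in their place "hand_eye" (4x4, takes a point from camera to tool coordinates, whose origin is the TCP and whose axes are the flange's). Camera axes: x right, y down, z forward; pixel columns grow to the right and rows downward; lengths in mm; the calibration is good to about 2 mm. A picture is of the moment at which its call begins: read the wrist's pose just before it. There is no depth.
- manip.sign_off(): hands the job in; it is judged then, once.
The state is a dict: "clock": time; "joints": joint angles; "qd": joint speeds; "effort": joint torques, N m; "eef_pos": TCP position; "eef_rot": TCP orientation; "wrist_force": force on the tool from outside, world axes, zero at the start; "moment": the same for the moment, N m; "finger_gap": finger opening in mm; "finger_force": force on a finger pad.
Only numpy, scipy, OpenCV 4.12 (cv2) and the standard library are available. Lean on these libraries where they do the work, as an engineer would, in place of code of your own. Each camera call takes 0.05 s, during which the arm holds its last target. There are 200 camera calls.

### The job

Collect the four capped sample pots into the white tray, each standing upright on the floor of the well whose colour matches its cap. There are live ants inside, so set the pots down gently: do not drop them or tip them over. Leave the two open, empty pots standing where they are.

Things in the scene. Friction and masses are not known exactly. Their poses are not given: they have to be found in the camera images.
- pot_red: Closed sample pot: clear round pot with a solid red screw cap (all red when seen from above). Cylinder 44 mm in diameter, 60 mm high over the cap, about 60 g, rigid, may be gripped anywhere; origin at the centre of its underside, z up. Stands on the dark mat (mat top at z = 6 mm), at least 30 mm clear of every other pot.
- pot_blue: Closed sample pot: clear round pot with a solid blue screw cap (all blue when seen from above). Cylinder 44 mm in diameter, 60 mm high over the cap, about 60 g, rigid, may be gripped anywhere; origin at the centre of its underside, z up. Stands on the dark mat (mat top at z = 6 mm), at least 30 mm clear of every other pot.
- pot_yellow: Closed sample pot: clear round pot with a solid yellow screw cap (all yellow when seen from above). Cylinder 44 mm in diameter, 60 mm high over the cap, about 60 g, rigid, may be gripped anywhere; origin at the centre of its underside, z up. Stands on the dark mat (mat top at z = 6 mm), at least 30 mm clear of every other pot.
- pot_green: Closed sample pot: clear round pot with a solid green screw cap (all green when seen from above). Cylinder 44 mm in diameter, 60 mm high over the cap, about 60 g, rigid, may be gripped anywhere; origin at the centre of its underside, z up. Stands on the dark mat (mat top at z = 6 mm), at least 30 mm clear of every other pot.
- well_red: Flat red floor, 66 x 66 x 3 mm, fixed in one of the white tray's four wells (which one varies). Origin: centre of its underside, 10 mm above the table; a pot stands 3 mm above it. x, y along the well's sides. Tray: fixed, 164 mm square plus 12 mm lip, wells 2 by 2 with centres 82 mm apart; outer walls (8 mm) and ribs between wells (16 mm) rise 17 mm above the coloured floors.
- well_blue: Flat blue floor, 66 x 66 x 3 mm, fixed in one of the white tray's four wells (which one varies). Origin: centre of its underside, 10 mm above the table; a pot stands 3 mm above it. x, y along the well's sides. Tray: fixed, 164 mm square plus 12 mm lip, wells 2 by 2 with centres 82 mm apart; outer walls (8 mm) and ribs between wells (16 mm) rise 17 mm above the coloured floors.
- well_yellow: Flat yellow floor, 66 x 66 x 3 mm, fixed in one of the white tray's four wells (which one varies). Origin: centre of its underside, 10 mm above the table; a pot stands 3 mm above it. x, y along the well's sides. Tray: fixed, 164 mm square plus 12 mm lip, wells 2 by 2 with centres 82 mm apart; outer walls (8 mm) and ribs between wells (16 mm) rise 17 mm above the coloured floors.
- well_green: Flat green floor, 66 x 66 x 3 mm, fixed in one of the white tray's four wells (which one varies). Origin: centre of its underside, 10 mm above the table; a pot stands 3 mm above it. x, y along the well's sides. Tray: fixed, 164 mm square plus 12 mm lip, wells 2 by 2 with centres 82 mm apart; outer walls (8 mm) and ribs between wells (16 mm) rise 17 mm above the coloured floors.
- open_red: Open, empty pot, a look-alike to leave alone: clear round pot without a cap, with a red rim ring around an open mouth 36 mm wide (a red ring with a pale centre when seen from above). 44 mm in diameter, 50 mm high, about 30 g, loose; origin at the centre of its underside, z up. Stands among the capped pots.
- open_blue: Open, empty pot, a look-alike to leave alone: clear round pot without a cap, with a blue rim ring around an open mouth 36 mm wide (a blue ring with a pale centre when seen from above). 44 mm in diameter, 50 mm high, about 30 g, loose; origin at the centre of its underside, z up. Stands among the capped pots.
Mind the look-alikes: they are no part of the job. Leave any pink look-alike of the pot_yellow alone.

How it is judged:
By the outcome, as a careful person would: the job done as asked, in the order asked, and still so for the second after the job is handed in, with the robot touching nothing.
It also fails if it takes over 102 s, if anything falls off the work surface, if the arm or the gripper's body presses on something with over 40 N, if the wrist force passes 120 N, or if a joint passes its speed limit or range.

## Working session

There is one attempt and no reset: what is moved stays moved. The work goes in short steps, Python scripts to look and compute and a tool call to move; the robot and the scene stay as the last step left them, time stands still between calls to the robot, and variables do not carry over. Pictures are saved under pics/ and viewed, at most 14 in all, crops included, and the job is handed in when it is done.

Besides the shell and the picture viewer there is one more tool, called after ">>>" in YAML: its name, and indented under it one key for each argument. jog_arm: Moves the arm, as the interface text tells. Its arguments: {"type":"object","properties":{"series":{"type":"array"},"grip_force":{"type":"number"}},"required":["series"]}

```bash
mkdir -p pics
python3 - <<'E'
from cell import manip
import cv2,pickle
s=manip.read_state();print(s['eef_pos'],s['eef_rot'],s['clock'],manip.finger_overhang)
D={}
for n in("top","scene"):
    c=manip.camera(n);D[n]=c;cv2.imwrite(f"pics/{n}0.png",c["frame"][:,:,::-1])
    print(n,c['vfov'],c['cx'],c['cy'],c['R'],c['t'],[k for k in c])
pickle.dump(D,open('cams.pkl','wb'))
E
```

```text
[ 246.41304063 -491.4049927   212.86095125] [-3.14034680e+00 -1.05614935e-04  4.64732377e-01] 0.0 8.0
top 45.7653943230094 271.63047873427064 209.37603840147608 [[-0.0170683  -0.99983708  0.00587288]
 [-0.9990924   0.01682574 -0.03913137]
 [ 0.03902618 -0.00653546 -0.99921682]] [ -12.7642713   430.35917298 1294.59496548] ['frame', 'vfov', 'cx', 'cy', 'R', 't']
scene 45.622532005398924 271.2576698948051 207.89153277535013 [[ 0.32955812  0.94412308 -0.0048015 ]
 [ 0.80103391 -0.28229563 -0.52787674]
 [-0.49973606  0.1701199  -0.84930742]] [-146.15750118 -310.16632553 1336.54192649] ['frame', 'vfov', 'cx', 'cy', 'R', 't']
```

View pics/top0.png

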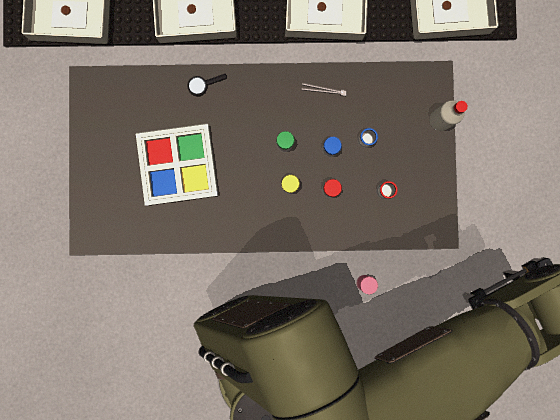

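View pics/scene0.png

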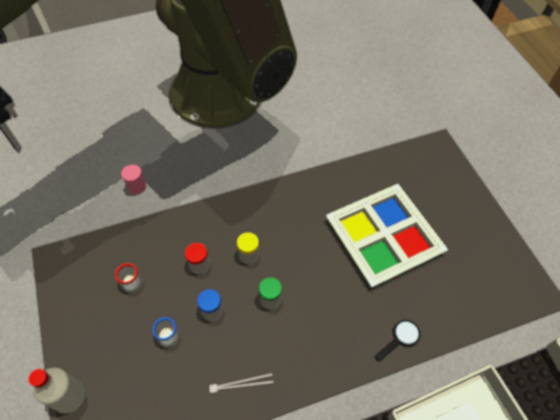

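The top view shows the tray on the left: red (160,152), green (190,147), blue (163,183), yellow (195,178). The capped pots are green (286,140), blue (333,146), yellow (290,184) and red (333,188). The open rings are blue (368,137) and red (388,189), and the pink pot is at (369,285).

```bash
cat > h.py <<'E'
import numpy as np,cv2
def ray(c,u,v,z):
    f=210/np.tan(np.radians(c['vfov']/2)); R=np.array(c['R']);t=np.array(c['t'])
    d=R.T@np.array([(u-c['cx'])/f,(v-c['cy'])/f,1]); o=-R.T@t
    return o+d*(z-o[2])/d[2]
def seg(fr,u,v,r=22):
    hsv=cv2.cvtColor(fr,cv2.COLOR_RGB2HSV).astype(int)
    h,s,_=hsv[v,u]
    dh=np.abs((hsv[...,0]-h+90)%180-90)
    m=((dh<10)&(hsv[...,1]>100)&(hsv[...,2]>60)).astype(np.uint8)
    m[:max(0,v-r)]=0;m[v+r:]=0;m[:,:max(0,u-r)]=0;m[:,u+r:]=0
    n,l,st,ce=cv2.connectedComponentsWithStats(m)
    k=l[v,u]; return ce[k],st[k,4],(l==k).astype(np.uint8)
E
python3 - <<'E'
import pickle;from h import *
D=pickle.load(open('cams.pkl','rb'))
T=dict(red=(333,188),blue=(333,146),yellow=(290,184),green=(286,140))
S=dict(red=(196,253),blue=(209,300),yellow=(248,243),green=(270,289))
W=dict(red=(160,152),blue=(163,183),yellow=(195,178),green=(190,147))
WS=dict(red=(412,240),blue=(391,210),yellow=(358,226),green=(380,257))
def show(n,c,p,z):
    ce,a,m=seg(D[c]['frame'],*p); print(n,c,ce.round(1),a,ray(D[c],*ce,z)[:2].round(1))
for k in T: show(k,'top',T[k],66);show(k,'scene',S[k],64)
for k in W: show('W'+k,'top',W[k],13);show('W'+k,'scene',WS[k],13)
for n,p in dict(ob=(368,137),orr=(388,189)).items(): print(n,ray(D['top'],*p,56)[:2].round(1))
m=(cv2.cvtColor(D['top']['frame'],cv2.COLOR_RGB2HSV)[100:230,120:230]); b=((m[...,2]>170)&(m[...,1]<60)).astype(np.uint8)
r=cv2.minAreaRect(cv2.findNonZero(b));
bx=cv2.boxPoints(r)+[120,100]
P=np.array([ray(D['top'],*q,27)[:2] for q in bx]);print(P.round(1),P.mean(0),[np.degrees(np.arctan2(*(P[(i+1)%4]-P[i])[::-1])).round(1) for i in range(4)])
E
```

```text
red top [332.4 187.4] 259 [ 480.5 -173.1]
red scene [195.5 252.8] 449 [ 481.1 -175.4]
blue top [332.3 145. ] 246 [ 587.5 -175.2]
blue scene [208.6 300.4] 456 [ 588.4 -177.6]
yellow top [290.1 183.3] 261 [492.5 -67.2]
yellow scene [247.3 242.5] 438 [493.6 -69.2]
green top [284.9 139.6] 240 [603.  -56.1]
green scene [269.8 288.3] 432 [603.9 -58.6]
Wred top [158.9 151.2] 607 [587.3 272.5]
Wred scene [411.3 241. ] 714 [581.6 273. ]
Wblue top [163.  182.2] 589 [505.8 262.4]
Wblue scene [390.  211.8] 575 [499.3 263. ]
Wyellow top [194.9 177.8] 604 [515.9 179. ]
Wyellow scene [358.5 225.9] 688 [509.2 181. ]
Wgreen top [190.3 146.9] 577 [597.4 190.3]
Wgreen scene [378.8 256.3] 694 [591.6 190.7]
ob [ 608.1 -267.7]
orr [ 474.9 -315.1]
[[633.2 331.4]
 [655.7 144. ]
 [468.4 121.1]
 [446.3 307.6]] [550.8803857  226.00805365] [np.float64(-83.1), np.float64(-173.1), np.float64(96.8), np.float64(7.3)]
```

>>> jog_arm:
  series:
    - [0.16,0.22,0,0,0,0,0]
    - [0.32,0.44,0,0,0,0,0]
    - [0.48,0.66,0,0,0,0,0]
    - [0.65,0.88,0,0,0,0,0]
    - [0.65,0.88,0,0,0,0,0]
  grip_force: 12

```text
clock: 0.52
eef_pos: [326.8, -382.6, 213.4]
eef_rot: [-3.141, -0.001, 0.468]
wrist_force: [-0.3, 0.9, 0.3]
finger_gap: 94.0
finger_force: 0.0
```

>>> jog_arm:
  series:
    - [0.16,0.22,0,0,0,0,0]
    - [0.32,0.44,0,0,0,0,0]
    - [0.48,0.66,0,0,0,0,0]
    - [0.65,0.88,0,0,0,0,0]
    - [0.65,0.88,0,0,0,0,0]

```text
clock: 0.93
eef_pos: [404.6, -277.2, 213.3]
eef_rot: [-3.141, -0.001, 0.468]
wrist_force: [-0.3, -0.4, 0.1]
finger_gap: 94.3
finger_force: 0.0
```

>>> jog_arm:
  series:
    - [0.16,0.22,0,0,0,0,0]
    - [0.32,0.44,0,0,0,0,0]
    - [0.48,0.66,0,0,0,0,0]
    - [0.652,0.887,0,0,0,0,0]
    - [0.652,0.887,0,0,0,0,0]
    - [0.652,0.887,0,0,0,0,0]
    - [0.652,0.887,0,0,0,0,0]

```text
clock: 1.52
eef_pos: [480.3, -174.7, 213.2]
eef_rot: [-3.141, 0.001, 0.465]
wrist_force: [-0.6, -0.2, 0.2]
finger_gap: 94.2
finger_force: 0.0
```

Run:
```python
from cell import manip
from h import *
from scipy.spatial.transform import Rotation as Ro
s=manip.read_state();c=manip.camera('wrist')
cv2.imwrite('pics/w1.png',c['frame'][:,:,::-1])
Rt=Ro.from_euler('xyz',s['eef_rot']).as_matrix();H=np.array(c['hand_eye'])
Rc=Rt@H[:3,:3];o=Rt@H[:3,3]+s['eef_pos'];c['R']=Rc.T;c['t']=-Rc.T@o
print(s['eef_pos'],o)
f=210/np.tan(np.radians(c['vfov']/2))
for n,p in dict(red=(480.8,-174),blue=(588,-176),yellow=(493,-68)).items():
    q=Rc.T@(np.array([*p,66])-o);u=int(f*q[0]/q[2]+c['cx']);v=int(f*q[1]/q[2]+c['cy']);print(n,u,v)
    if 0<=u<560 and 0<=v<420:
        ce,a,m=seg(c['frame'],u,v,120);print(ce,a,ray(c,*ce,66))
```

```text
[ 480.34687995 -174.67018588  213.16294261] [ 540.54564794 -143.94821158  383.67929719]
red 280 204
[279.69785795 202.66347238] 1774 [ 482.04295726 -172.97406186   66.        ]
blue 337 97
[336.38624588  97.7522374 ] 2123 [ 587.78582986 -175.37431676   66.        ]
yellow 180 140
[181.88641856 139.48670855] 2069 [494.45675768 -68.57312085  66.        ]
```

View pics/w1.png

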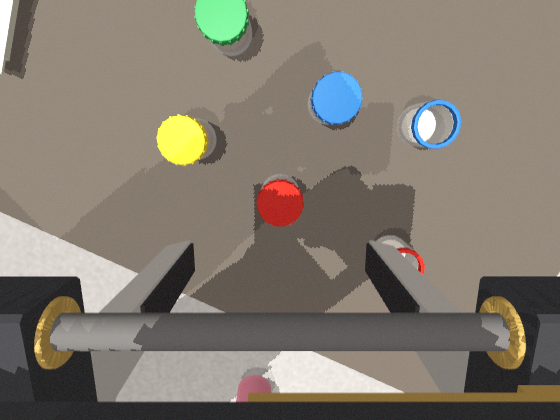

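The wrist view shows the red cap at (280,203), centred between the fingers, and every estimate agrees within 2 mm. I'll descend and grip.

>>> jog_arm:
  series:
    - [0,0,-0.25,0,0,0,0]
    - [0,0,-0.5,0,0,0,0]
    - [0,0,-0.7,0,0,0,0]
    - [0,0,-0.9,0,0,0,0]
    - [0,0,-0.9,0,0,0,0]

```text
clock: 1.98
eef_pos: [478.3, -174.3, 101.5]
eef_rot: [-3.137, 0.004, 0.463]
wrist_force: [-0.8, 0.3, -0.9]
finger_gap: 93.9
finger_force: 0.0
```

>>> jog_arm:
  series:
    - [0,0,-0.2,0,0,0,0]
    - [0,0,-0.4,0,0,0,0]
    - [0,0,-0.545,0,0,0,0]
    - [0,0,-0.545,0,0,0,0]
    - [0,0,-0.545,0,0,0,0.3]
    - [0,0,-0.545,0,0,0,0.4]
    - [0,0,-0.545,0,0,0,0.45]
    - [0,0,-0.545,0,0,0,0.5]

```text
clock: 2.65
eef_pos: [481.3, -174.4, 41.4]
eef_rot: [3.14, -0.001, 0.465]
wrist_force: [-0.8, 0.2, 0.7]
finger_gap: 70.7
finger_force: 0.0
```

>>> jog_arm:
  series:
    - [0,0,0,0,0,0,0.52]
    - [0,0,0,0,0,0,0.54]
    - [0,0,0,0,0,0,0.6]
    - [0,0,0,0,0,0,0.8]
    - [0,0,0,0,0,0,1]
    - [0,0,0,0,0,0,1]

```text
clock: 3.15
eef_pos: [480.8, -174.0, 40.2]
eef_rot: [3.142, -0.0, 0.465]
wrist_force: [-0.6, 0.9, 1.8]
finger_gap: 43.7
finger_force: 12.0
```

>>> jog_arm:
  series:
    - [0,0,0.05,0,0,0,1]
    - [0,0,0.15,0,0,0,1]
    - [0,0,0.27,0,0,0,1]
    - [0,0,0.4,0,0,0,1]
    - [0,0,0.53,0,0,0,1]
    - [0,0,0.64,0,0,0,1]
    - [0,0,0.7,0,0,0,1]
    - [0,0,0.7,0,0,0,1]

```text
clock: 3.82
eef_pos: [481.3, -174.2, 125.6]
eef_rot: [3.14, -0.002, 0.465]
wrist_force: [-1.0, -0.7, -0.7]
finger_gap: 43.7
finger_force: 12.0
```

>>> jog_arm:
  series:
    - [0.01,0.05,0,0,0,0,1]
    - [0.035,0.15,0,0,0,0,1]
    - [0.065,0.28,0,0,0,0,1]
    - [0.1,0.42,0,0,0,0,1]
    - [0.13,0.55,0,0,0,0,1]
    - [0.16,0.68,0,0,0,0,1]
    - [0.19,0.8,0,0,0,0,1]
    - [0.222,0.93,0,0,0,0,1]

```text
clock: 4.48
eef_pos: [507.1, -60.6, 123.1]
eef_rot: [-3.141, 0.001, 0.465]
wrist_force: [0.4, -0.2, -0.2]
finger_gap: 44.1
finger_force: 12.0
```

>>> jog_arm:
  series:
    - [0.032,0.133,0,0,0,0,1]
    - [0.064,0.266,0,0,0,0,1]
    - [0.095,0.4,0,0,0,0,1]
    - [0.127,0.53,0,0,0,0,1]
    - [0.159,0.665,0,0,0,0,1]
    - [0.19,0.8,0,0,0,0,1]
    - [0.222,0.93,0,0,0,0,1]

```text
clock: 5.07
eef_pos: [533.6, 51.1, 123.0]
eef_rot: [-3.141, 0.001, 0.465]
wrist_force: [-0.1, -1.1, -0.8]
finger_gap: 43.7
finger_force: 12.0
```

>>> jog_arm:
  series:
    - [0.032,0.133,0,0,0,0,1]
    - [0.064,0.266,0,0,0,0,1]
    - [0.095,0.4,0,0,0,0,1]
    - [0.127,0.53,0,0,0,0,1]
    - [0.159,0.665,0,0,0,0,1]
    - [0.19,0.8,0,0,0,0,1]
    - [0.222,0.93,0,0,0,0,1]

```text
clock: 5.65
eef_pos: [560.0, 162.7, 122.9]
eef_rot: [-3.141, 0.002, 0.465]
wrist_force: [1.0, 0.0, -0.9]
finger_gap: 43.8
finger_force: 12.0
```

>>> jog_arm:
  series:
    - [0.032,0.133,0,0,0,0,1]
    - [0.064,0.266,0,0,0,0,1]
    - [0.1,0.42,0,0,0,0,1]
    - [0.14,0.6,0,0,0,0,1]
    - [0.18,0.75,0,0,0,0,1]
    - [0.21,0.88,0,0,0,0,1]
    - [0.222,0.93,0,0,0,0,1]
    - [0.222,0.93,0,0,0,0,1]

```text
clock: 6.32
eef_pos: [586.5, 274.0, 122.8]
eef_rot: [-3.141, 0.002, 0.467]
wrist_force: [-0.5, 0.4, -1.7]
finger_gap: 43.8
finger_force: 12.0
```

>>> jog_arm:
  series:
    - [0,0,-0.08,0,0,0,1]
    - [0,0,-0.2,0,0,0,1]
    - [0,0,-0.32,0,0,0,1]
    - [0,0,-0.44,0,0,0,1]
    - [0,0,-0.5,0,0,0,1]
    - [0,0,-0.54,0,0,0,1]
    - [0,0,-0.56,0,0,0,1]
    - [0,0,-0.56,0,0,0,1]

```text
clock: 6.98
eef_pos: [587.3, 272.1, 56.7]
eef_rot: [3.142, 0.0, 0.464]
wrist_force: [-0.4, 1.0, -0.4]
finger_gap: 43.6
finger_force: 12.0
```

Run:
```python
from cell import manip
import cv2,numpy as np
a=manip.camera('wrist')['frame'];b=manip.camera('scene')['frame'][150:310,290:490]
cv2.imwrite('pics/p1.png',np.hstack([cv2.resize(a,(400,300)),cv2.resize(b,(375,300))])[:,:,::-1])
```

```text
(no output)
```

View pics/p1.png

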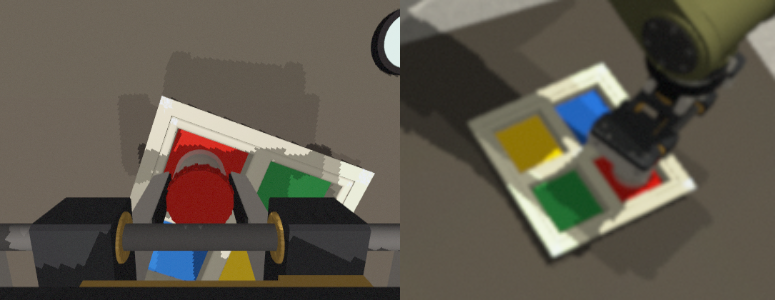

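The red pot at wrist view (200,200) is over the red well and clear of the walls. I'll lower it slowly.

>>> jog_arm:
  series:
    - [0,0,-0.03,0,0,0,1]
    - [0,0,-0.05,0,0,0,1]
    - [0,0,-0.065,0,0,0,1]
    - [0,0,-0.075,0,0,0,1]
    - [0,0,-0.08,0,0,0,1]
    - [0,0,-0.08,0,0,0,1]
    - [0,0,-0.08,0,0,0,1]
    - [0,0,-0.08,0,0,0,1]

```text
clock: 7.75
eef_pos: [587.3, 272.4, 47.2]
eef_rot: [-3.142, -0.0, 0.465]
wrist_force: [0.2, -0.8, -0.2]
finger_gap: 43.5
finger_force: 12.0
```

>>> jog_arm:
  series:
    - [0,0,-0.003,0,0,0,1]
    - [0,0,-0.003,0,0,0,0.5]
    - [0,0,-0.003,0,0,0,0.45]
    - [0,0,-0.003,0,0,0,0.4]
    - [0,0,-0.003,0,0,0,0.35]
    - [0,0,-0.003,0,0,0,0.32]
    - [0,0,-0.003,0,0,0,0.32]

```text
clock: 8.33
eef_pos: [587.3, 272.4, 46.9]
eef_rot: [-3.142, -0.0, 0.465]
wrist_force: [0.1, -0.2, 0.1]
finger_gap: 63.9
finger_force: 0.0
```

>>> jog_arm:
  series:
    - [0,0,0.05,0,0,0,0.32]
    - [0,0,0.15,0,0,0,0.32]
    - [0,0,0.3,0,0,0,0.32]
    - [0,0,0.5,0,0,0,0.32]
    - [0,0,0.7,0,0,0,0.32]
    - [0,0,0.7,0,0,0,0.32]

```text
clock: 8.83
eef_pos: [589.2, 273.2, 137.5]
eef_rot: [3.141, -0.008, 0.465]
wrist_force: [-0.1, 1.4, 0.8]
finger_gap: 64.1
finger_force: 0.0
```

Run:
```python
from cell import manip
from h import *
import pickle
c=manip.camera('scene');b=c['frame']
cv2.imwrite('pics/p2.png',cv2.resize(b[150:390,110:490],(760,480))[:,:,::-1])
```

```text
(no output)
```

View pics/p2.png

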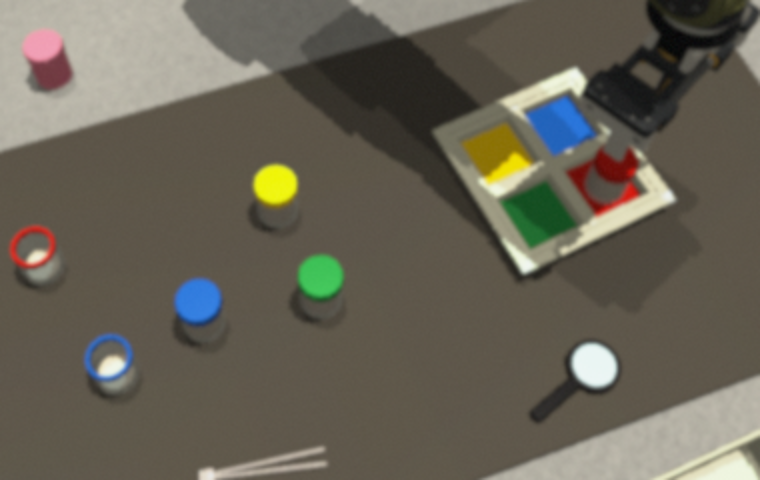

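Red stands upright in its well at (608,175), and the others are untouched. Blue is next.

>>> jog_arm:
  series:
    - [0,-0.1,0,0,0,0,0.3]
    - [0,-0.27,0,0,0,0,0]
    - [0,-0.5,0,0,0,0,0]
    - [0,-0.72,0,0,0,0,0]
    - [0.005,-0.934,0,0,0,0,0]

```text
clock: 9.3
eef_pos: [587.1, 158.2, 129.8]
eef_rot: [-3.141, 0.002, 0.465]
wrist_force: [0.7, 0.1, 0.5]
finger_gap: 89.1
finger_force: 0.0
```

>>> jog_arm:
  series:
    - [0,-0.23,0,0,0,0,0]
    - [0,-0.46,0,0,0,0,0]
    - [0,-0.7,0,0,0,0,0]
    - [0,-0.934,0,0,0,0,0]

```text
clock: 9.63
eef_pos: [586.9, 46.1, 129.9]
eef_rot: [-3.141, 0.002, 0.465]
wrist_force: [0.1, 1.5, 0.5]
finger_gap: 94.2
finger_force: 0.0
```

>>> jog_arm:
  series:
    - [0,-0.23,0,0,0,0,0]
    - [0,-0.46,0,0,0,0,0]
    - [0,-0.7,0,0,0,0,0]
    - [0,-0.934,0,0,0,0,0]

```text
clock: 9.97
eef_pos: [586.8, -65.9, 129.9]
eef_rot: [-3.141, 0.002, 0.464]
wrist_force: [0.1, 0.5, 0.6]
finger_gap: 94.1
finger_force: 0.0
```

>>> jog_arm:
  series:
    - [0,-0.23,0,0,0,0,0]
    - [0,-0.46,0,0,0,0,0]
    - [0,-0.7,0,0,0,0,0]
    - [0,-0.85,0,0,0,0,0]
    - [0,-0.934,0,0,0,0,0]
    - [0,-0.934,0,0,0,0,0]
    - [0,-0.934,0,0,0,0,0]

```text
clock: 10.55
eef_pos: [587.4, -175.7, 130.3]
eef_rot: [-3.141, 0.001, 0.464]
wrist_force: [0.4, 0.3, -0.1]
finger_gap: 94.0
finger_force: 0.0
```

>>> jog_arm:
  series:
    - [0,0,-0.1,0,0,0,0]
    - [0,0,-0.25,0,0,0,0]
    - [0,0,-0.4,0,0,0,0]
    - [0,0,-0.55,0,0,0,0]
    - [0,0,-0.68,0,0,0,0]
    - [0,0,-0.757,0,0,0,0]
    - [0,0,-0.757,0,0,0,0]
    - [0,0,-0.757,0,0,0,0.2]

```text
clock: 11.22
eef_pos: [587.9, -175.3, 39.9]
eef_rot: [-3.141, 0.0, 0.466]
wrist_force: [0.0, 0.2, -0.4]
finger_gap: 90.2
finger_force: 0.0
```

>>> jog_arm:
  series:
    - [0,0,0,0,0,0,0.4]
    - [0,0,0,0,0,0,0.5]
    - [0,0,0,0,0,0,0.52]
    - [0,0,0,0,0,0,0.54]
    - [0,0,0,0,0,0,0.6]
    - [0,0,0,0,0,0,0.8]
    - [0,0,0,0,0,0,1]
    - [0,0,0,0,0,0,1]

```text
clock: 11.88
eef_pos: [588.0, -176.0, 40.2]
eef_rot: [3.141, -0.0, 0.465]
wrist_force: [0.3, -0.4, 1.0]
finger_gap: 44.0
finger_force: 12.0
```

>>> jog_arm:
  series:
    - [0,0,0.05,0,0,0,1]
    - [0,0,0.15,0,0,0,1]
    - [0,0,0.27,0,0,0,1]
    - [0,0,0.4,0,0,0,1]
    - [0,0,0.53,0,0,0,1]
    - [0,0,0.64,0,0,0,1]
    - [0,0,0.7,0,0,0,1]
    - [0,0,0.7,0,0,0,1]

```text
clock: 12.55
eef_pos: [588.6, -176.2, 126.5]
eef_rot: [3.139, -0.002, 0.465]
wrist_force: [0.3, 0.8, -1.1]
finger_gap: 43.8
finger_force: 12.0
```

>>> jog_arm:
  series:
    - [-0.01,0.05,0,0,0,0,1]
    - [-0.028,0.15,0,0,0,0,1]
    - [-0.053,0.28,0,0,0,0,1]
    - [-0.079,0.42,0,0,0,0,1]
    - [-0.103,0.55,0,0,0,0,1]
    - [-0.127,0.68,0,0,0,0,1]
    - [-0.15,0.8,0,0,0,0,1]
    - [-0.171,0.913,0,0,0,0,1]

```text
clock: 13.22
eef_pos: [567.0, -64.5, 124.0]
eef_rot: [-3.141, 0.0, 0.465]
wrist_force: [0.2, 0.2, -0.4]
finger_gap: 43.6
finger_force: 12.0
```

>>> jog_arm:
  series:
    - [-0.024,0.13,0,0,0,0,1]
    - [-0.049,0.26,0,0,0,0,1]
    - [-0.073,0.39,0,0,0,0,1]
    - [-0.098,0.52,0,0,0,0,1]
    - [-0.122,0.65,0,0,0,0,1]
    - [-0.146,0.78,0,0,0,0,1]
    - [-0.171,0.913,0,0,0,0,1]

```text
clock: 13.8
eef_pos: [546.4, 44.6, 124.0]
eef_rot: [3.142, -0.0, 0.465]
wrist_force: [0.1, -0.2, -1.3]
finger_gap: 43.7
finger_force: 12.0
```

>>> jog_arm:
  series:
    - [-0.024,0.13,0,0,0,0,1]
    - [-0.049,0.26,0,0,0,0,1]
    - [-0.073,0.39,0,0,0,0,1]
    - [-0.098,0.52,0,0,0,0,1]
    - [-0.122,0.65,0,0,0,0,1]
    - [-0.146,0.78,0,0,0,0,1]
    - [-0.171,0.913,0,0,0,0,1]

```text
clock: 14.38
eef_pos: [525.8, 154.1, 124.0]
eef_rot: [-3.142, -0.0, 0.465]
wrist_force: [-0.3, -0.3, -0.8]
finger_gap: 43.8
finger_force: 12.0
```

>>> jog_arm:
  series:
    - [-0.024,0.13,0,0,0,0,1]
    - [-0.049,0.26,0,0,0,0,1]
    - [-0.077,0.41,0,0,0,0,1]
    - [-0.109,0.58,0,0,0,0,1]
    - [-0.139,0.74,0,0,0,0,1]
    - [-0.163,0.87,0,0,0,0,1]
    - [-0.171,0.913,0,0,0,0,1]
    - [-0.171,0.913,0,0,0,0,1]

```text
clock: 15.05
eef_pos: [505.2, 263.5, 123.9]
eef_rot: [-3.142, 0.0, 0.466]
wrist_force: [-0.3, -0.2, -0.0]
finger_gap: 43.7
finger_force: 12.0
```

>>> jog_arm:
  series:
    - [0,0,-0.08,0,0,0,1]
    - [0,0,-0.2,0,0,0,1]
    - [0,0,-0.32,0,0,0,1]
    - [0,0,-0.44,0,0,0,1]
    - [0,0,-0.5,0,0,0,1]
    - [0,0,-0.54,0,0,0,1]
    - [0,0,-0.56,0,0,0,1]
    - [0,0,-0.56,0,0,0,1]

```text
clock: 15.72
eef_pos: [505.9, 262.0, 56.7]
eef_rot: [3.142, 0.0, 0.464]
wrist_force: [0.3, -0.2, 0.1]
finger_gap: 43.8
finger_force: 12.0
```

>>> jog_arm:
  series:
    - [0,0,-0.03,0,0,0,1]
    - [0,0,-0.05,0,0,0,1]
    - [0,0,-0.065,0,0,0,1]
    - [0,0,-0.075,0,0,0,1]
    - [0,0,-0.08,0,0,0,1]
    - [0,0,-0.083,0,0,0,1]
    - [0,0,-0.083,0,0,0,1]
    - [0,0,-0.083,0,0,0,1]

```text
clock: 16.38
eef_pos: [505.9, 262.4, 47.1]
eef_rot: [-3.142, -0.0, 0.465]
wrist_force: [-1.7, -0.3, 2.5]
finger_gap: 43.5
finger_force: 12.0
```

>>> jog_arm:
  series:
    - [0,0,0,0,0,0,0.5]
    - [0,0,0,0,0,0,0.45]
    - [0,0,0,0,0,0,0.4]
    - [0,0,0,0,0,0,0.35]
    - [0,0,0,0,0,0,0.32]
    - [0,0,0,0,0,0,0.32]

```text
clock: 16.88
eef_pos: [505.8, 262.3, 46.9]
eef_rot: [-3.142, -0.0, 0.465]
wrist_force: [-0.7, 0.3, 0.0]
finger_gap: 63.8
finger_force: 0.0
```

>>> jog_arm:
  series:
    - [0,0,0.05,0,0,0,0.32]
    - [0,0,0.15,0,0,0,0.32]
    - [0,0,0.3,0,0,0,0.32]
    - [0,0,0.5,0,0,0,0.32]
    - [0,0,0.7,0,0,0,0.32]
    - [0,0,0.7,0,0,0,0.32]

```text
clock: 17.38
eef_pos: [507.7, 263.2, 136.8]
eef_rot: [3.141, -0.008, 0.465]
wrist_force: [0.4, -0.2, 1.6]
finger_gap: 63.7
finger_force: 0.0
```

>>> jog_arm:
  series:
    - [0,-0.1,0,0,0,0,0.3]
    - [-0.01,-0.27,0,0,0,0,0]
    - [-0.02,-0.5,0,0,0,0,0]
    - [-0.03,-0.72,0,0,0,0,0]
    - [-0.034,-0.918,0,0,0,0,0]

```text
clock: 17.8
eef_pos: [500.9, 150.0, 130.2]
eef_rot: [-3.141, 0.002, 0.465]
wrist_force: [0.8, 0.5, 0.6]
finger_gap: 89.3
finger_force: 0.0
```

>>> jog_arm:
  series:
    - [-0.01,-0.23,0,0,0,0,0]
    - [-0.02,-0.46,0,0,0,0,0]
    - [-0.03,-0.7,0,0,0,0,0]
    - [-0.034,-0.918,0,0,0,0,0]

```text
clock: 18.13
eef_pos: [496.6, 39.8, 130.3]
eef_rot: [-3.141, 0.001, 0.465]
wrist_force: [0.2, 0.7, -0.8]
finger_gap: 93.6
finger_force: 0.0
```

>>> jog_arm:
  series:
    - [-0.01,-0.23,0,0,0,0,0]
    - [-0.02,-0.46,0,0,0,0,0]
    - [-0.03,-0.7,0,0,0,0,0]
    - [-0.035,-0.85,0,0,0,0,0]
    - [-0.035,-0.918,0,0,0,0,0]
    - [-0.035,-0.918,0,0,0,0,0]
    - [-0.035,-0.918,0,0,0,0,0]

```text
clock: 18.72
eef_pos: [493.1, -68.0, 130.6]
eef_rot: [-3.141, 0.0, 0.464]
wrist_force: [-0.3, 1.5, -0.5]
finger_gap: 94.0
finger_force: 0.0
```

>>> jog_arm:
  series:
    - [0,0,-0.1,0,0,0,0]
    - [0,0,-0.25,0,0,0,0]
    - [0,0,-0.4,0,0,0,0]
    - [0,0,-0.55,0,0,0,0]
    - [0,0,-0.68,0,0,0,0]
    - [0,0,-0.757,0,0,0,0]
    - [0,0,-0.757,0,0,0,0]
    - [0,0,-0.757,0,0,0,0.2]

```text
clock: 19.38
eef_pos: [493.5, -67.6, 40.2]
eef_rot: [-3.141, 0.0, 0.466]
wrist_force: [-0.7, 0.3, 0.3]
finger_gap: 90.0
finger_force: 0.0
```

>>> jog_arm:
  series:
    - [0,0,0,0,0,0,0.4]
    - [0,0,0,0,0,0,0.5]
    - [0,0,0,0,0,0,0.52]
    - [0,0,0,0,0,0,0.54]
    - [0,0,0,0,0,0,0.6]
    - [0,0,0,0,0,0,0.8]
    - [0,0,0,0,0,0,1]
    - [0,0,0,0,0,0,1]

```text
clock: 20.05
eef_pos: [493.5, -68.2, 40.1]
eef_rot: [3.142, -0.0, 0.465]
wrist_force: [0.5, -0.0, 0.9]
finger_gap: 43.7
finger_force: 12.0
```

Run:
```python
from cell import manip
import cv2
b=manip.camera('scene')['frame']
cv2.imwrite('pics/p3.png',cv2.resize(b[150:390,110:490],(760,480))[:,:,::-1])
```

```text
(no output)
```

View pics/p3.png

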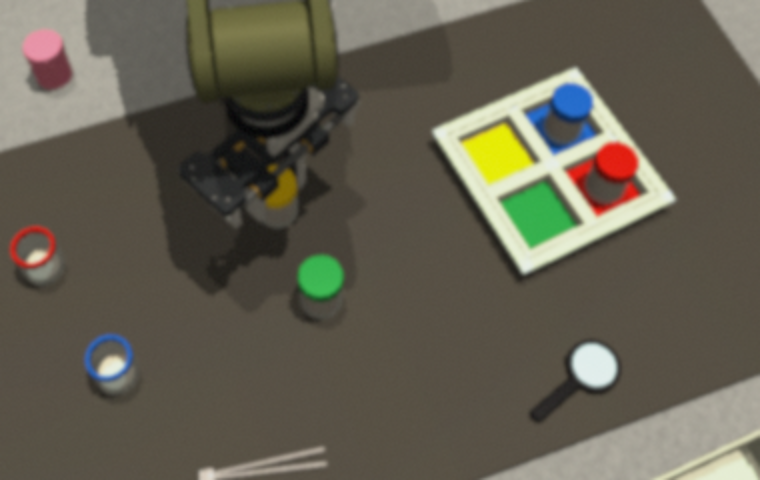

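Blue (572,110) and red (615,170) stand upright in their wells, and yellow is gripped.

>>> jog_arm:
  series:
    - [0,0,0.05,0,0,0,1]
    - [0,0,0.15,0,0,0,1]
    - [0,0,0.27,0,0,0,1]
    - [0,0,0.4,0,0,0,1]
    - [0,0,0.53,0,0,0,1]
    - [0,0,0.64,0,0,0,1]
    - [0,0,0.7,0,0,0,1]
    - [0,0,0.7,0,0,0,1]

```text
clock: 20.77
eef_pos: [494.1, -68.3, 125.6]
eef_rot: [3.14, -0.002, 0.465]
wrist_force: [0.2, 0.4, -0.9]
finger_gap: 43.7
finger_force: 12.0
```

>>> jog_arm:
  series:
    - [0.005,0.05,0,0,0,0,1]
    - [0.013,0.14,0,0,0,0,1]
    - [0.023,0.25,0,0,0,0,1]
    - [0.032,0.36,0,0,0,0,1]
    - [0.042,0.47,0,0,0,0,1]
    - [0.052,0.58,0,0,0,0,1]
    - [0.062,0.687,0,0,0,0,1]

```text
clock: 21.35
eef_pos: [500.5, 15.9, 123.1]
eef_rot: [-3.141, 0.001, 0.465]
wrist_force: [0.4, 0.9, -1.1]
finger_gap: 43.9
finger_force: 12.0
```

>>> jog_arm:
  series:
    - [0.01,0.11,0,0,0,0,1]
    - [0.02,0.225,0,0,0,0,1]
    - [0.03,0.34,0,0,0,0,1]
    - [0.04,0.455,0,0,0,0,1]
    - [0.051,0.57,0,0,0,0,1]
    - [0.062,0.687,0,0,0,0,1]

```text
clock: 21.85
eef_pos: [507.8, 98.3, 123.1]
eef_rot: [-3.141, 0.002, 0.465]
wrist_force: [0.1, -0.1, -0.6]
finger_gap: 43.8
finger_force: 12.0
```

>>> jog_arm:
  series:
    - [0.01,0.11,0,0,0,0,1]
    - [0.02,0.225,0,0,0,0,1]
    - [0.03,0.34,0,0,0,0,1]
    - [0.04,0.455,0,0,0,0,1]
    - [0.051,0.57,0,0,0,0,1]
    - [0.059,0.65,0,0,0,0,1]
    - [0.062,0.687,0,0,0,0,1]
    - [0.062,0.687,0,0,0,0,1]

```text
clock: 22.52
eef_pos: [515.7, 180.0, 123.8]
eef_rot: [-3.142, 0.0, 0.466]
wrist_force: [0.9, 0.5, -0.8]
finger_gap: 43.8
finger_force: 12.0
```

>>> jog_arm:
  series:
    - [0,0,-0.08,0,0,0,1]
    - [0,0,-0.2,0,0,0,1]
    - [0,0,-0.32,0,0,0,1]
    - [0,0,-0.44,0,0,0,1]
    - [0,0,-0.5,0,0,0,1]
    - [0,0,-0.54,0,0,0,1]
    - [0,0,-0.56,0,0,0,1]
    - [0,0,-0.56,0,0,0,1]

```text
clock: 23.18
eef_pos: [515.8, 178.9, 56.7]
eef_rot: [-3.142, 0.0, 0.464]
wrist_force: [0.4, -0.3, 0.2]
finger_gap: 43.9
finger_force: 12.0
```

>>> jog_arm:
  series:
    - [0,0,-0.03,0,0,0,1]
    - [0,0,-0.05,0,0,0,1]
    - [0,0,-0.065,0,0,0,1]
    - [0,0,-0.075,0,0,0,1]
    - [0,0,-0.08,0,0,0,1]
    - [0,0,-0.083,0,0,0,1]
    - [0,0,-0.083,0,0,0,1]
    - [0,0,-0.083,0,0,0,1]

```text
clock: 23.85
eef_pos: [515.8, 179.2, 47.1]
eef_rot: [3.142, -0.0, 0.465]
wrist_force: [-3.0, -0.7, 3.9]
finger_gap: 43.8
finger_force: 12.0
```

>>> jog_arm:
  series:
    - [0,0,0,0,0,0,0.5]
    - [0,0,0,0,0,0,0.45]
    - [0,0,0,0,0,0,0.4]
    - [0,0,0,0,0,0,0.35]
    - [0,0,0,0,0,0,0.32]
    - [0,0,0,0,0,0,0.32]

```text
clock: 24.35
eef_pos: [515.8, 179.1, 46.9]
eef_rot: [-3.142, 0.0, 0.465]
wrist_force: [0.1, 0.3, -0.8]
finger_gap: 63.8
finger_force: 0.0
```

>>> jog_arm:
  series:
    - [0,0,0.05,0,0,0,0.32]
    - [0,0,0.15,0,0,0,0.32]
    - [0,0,0.3,0,0,0,0.32]
    - [0,0,0.5,0,0,0,0.32]
    - [0,0,0.7,0,0,0,0.32]
    - [0,0,0.7,0,0,0,0.32]

```text
clock: 24.85
eef_pos: [517.7, 179.7, 136.6]
eef_rot: [3.14, -0.008, 0.465]
wrist_force: [0.4, -0.1, 0.8]
finger_gap: 64.1
finger_force: 0.0
```

>>> jog_arm:
  series:
    - [0.04,-0.1,0,0,0,0,0.3]
    - [0.1,-0.27,0,0,0,0,0]
    - [0.18,-0.5,0,0,0,0,0]
    - [0.27,-0.74,0,0,0,0,0]
    - [0.365,-0.985,0,0,0,0,0]

```text
clock: 25.27
eef_pos: [559.6, 58.9, 130.4]
eef_rot: [-3.141, 0.001, 0.465]
wrist_force: [0.3, 1.1, 0.9]
finger_gap: 89.0
finger_force: 0.0
```

>>> jog_arm:
  series:
    - [0.09,-0.23,0,0,0,0,0]
    - [0.18,-0.48,0,0,0,0,0]
    - [0.27,-0.73,0,0,0,0,0]
    - [0.34,-0.9,0,0,0,0,0]
    - [0.365,-0.985,0,0,0,0,0]
    - [0.365,-0.985,0,0,0,0,0]
    - [0.365,-0.985,0,0,0,0,0]

```text
clock: 25.85
eef_pos: [602.9, -57.2, 130.4]
eef_rot: [-3.141, 0.001, 0.464]
wrist_force: [-0.1, 1.1, 0.3]
finger_gap: 94.1
finger_force: 0.0
```

>>> jog_arm:
  series:
    - [0,0,-0.1,0,0,0,0]
    - [0,0,-0.25,0,0,0,0]
    - [0,0,-0.4,0,0,0,0]
    - [0,0,-0.55,0,0,0,0]
    - [0,0,-0.68,0,0,0,0]
    - [0,0,-0.757,0,0,0,0]
    - [0,0,-0.757,0,0,0,0]
    - [0,0,-0.757,0,0,0,0.2]

```text
clock: 26.52
eef_pos: [603.2, -56.5, 40.0]
eef_rot: [-3.141, 0.0, 0.466]
wrist_force: [0.2, 0.1, -0.8]
finger_gap: 90.1
finger_force: 0.0
```

>>> jog_arm:
  series:
    - [0,0,0,0,0,0,0.4]
    - [0,0,0,0,0,0,0.5]
    - [0,0,0,0,0,0,0.52]
    - [0,0,0,0,0,0,0.54]
    - [0,0,0,0,0,0,0.6]
    - [0,0,0,0,0,0,0.8]
    - [0,0,0,0,0,0,1]
    - [0,0,0,0,0,0,1]

```text
clock: 27.18
eef_pos: [603.4, -57.3, 40.1]
eef_rot: [3.142, -0.0, 0.465]
wrist_force: [-0.7, -0.4, 1.2]
finger_gap: 43.9
finger_force: 12.0
```

>>> jog_arm:
  series:
    - [0,0,0.05,0,0,0,1]
    - [0,0,0.15,0,0,0,1]
    - [0,0,0.27,0,0,0,1]
    - [0,0,0.4,0,0,0,1]
    - [0,0,0.53,0,0,0,1]
    - [0,0,0.64,0,0,0,1]
    - [0,0,0.7,0,0,0,1]
    - [0,0,0.7,0,0,0,1]

```text
clock: 27.85
eef_pos: [604.2, -57.3, 126.5]
eef_rot: [3.14, -0.003, 0.465]
wrist_force: [0.1, -0.6, -0.3]
finger_gap: 43.8
finger_force: 12.0
```

>>> jog_arm:
  series:
    - [0,0.05,0,0,0,0,1]
    - [-0.003,0.14,0,0,0,0,1]
    - [-0.006,0.25,0,0,0,0,1]
    - [-0.009,0.36,0,0,0,0,1]
    - [-0.012,0.47,0,0,0,0,1]
    - [-0.015,0.58,0,0,0,0,1]
    - [-0.017,0.688,0,0,0,0,1]

```text
clock: 28.43
eef_pos: [601.2, 27.1, 123.9]
eef_rot: [-3.141, 0.0, 0.465]
wrist_force: [0.4, 0.6, -0.0]
finger_gap: 43.7
finger_force: 12.0
```

>>> jog_arm:
  series:
    - [-0.003,0.11,0,0,0,0,1]
    - [-0.006,0.225,0,0,0,0,1]
    - [-0.009,0.34,0,0,0,0,1]
    - [-0.012,0.455,0,0,0,0,1]
    - [-0.015,0.57,0,0,0,0,1]
    - [-0.017,0.687,0,0,0,0,1]

```text
clock: 28.93
eef_pos: [599.2, 109.2, 124.1]
eef_rot: [3.142, 0.0, 0.465]
wrist_force: [0.0, 0.0, -0.4]
finger_gap: 43.6
finger_force: 12.0
```

>>> jog_arm:
  series:
    - [-0.003,0.11,0,0,0,0,1]
    - [-0.006,0.225,0,0,0,0,1]
    - [-0.009,0.34,0,0,0,0,1]
    - [-0.012,0.455,0,0,0,0,1]
    - [-0.014,0.57,0,0,0,0,1]
    - [-0.016,0.65,0,0,0,0,1]
    - [-0.016,0.688,0,0,0,0,1]
    - [-0.016,0.688,0,0,0,0,1]

```text
clock: 29.6
eef_pos: [597.3, 191.3, 123.9]
eef_rot: [-3.142, 0.0, 0.466]
wrist_force: [1.1, -0.1, -1.5]
finger_gap: 43.7
finger_force: 12.0
```

>>> jog_arm:
  series:
    - [0,0,-0.08,0,0,0,1]
    - [0,0,-0.2,0,0,0,1]
    - [0,0,-0.32,0,0,0,1]
    - [0,0,-0.44,0,0,0,1]
    - [0,0,-0.5,0,0,0,1]
    - [0,0,-0.54,0,0,0,1]
    - [0,0,-0.56,0,0,0,1]
    - [0,0,-0.56,0,0,0,1]

```text
clock: 30.27
eef_pos: [597.5, 190.1, 56.7]
eef_rot: [-3.142, 0.0, 0.464]
wrist_force: [-0.8, -0.2, -0.4]
finger_gap: 43.6
finger_force: 12.0
```

>>> jog_arm:
  series:
    - [0,0,-0.03,0,0,0,1]
    - [0,0,-0.05,0,0,0,1]
    - [0,0,-0.065,0,0,0,1]
    - [0,0,-0.075,0,0,0,1]
    - [0,0,-0.08,0,0,0,1]
    - [0,0,-0.083,0,0,0,1]
    - [0,0,-0.083,0,0,0,1]
    - [0,0,-0.083,0,0,0,1]

```text
clock: 30.93
eef_pos: [597.5, 190.4, 47.1]
eef_rot: [3.142, -0.0, 0.465]
wrist_force: [-1.8, -0.8, 2.4]
finger_gap: 43.8
finger_force: 12.0
```

>>> jog_arm:
  series:
    - [0,0,0,0,0,0,0.5]
    - [0,0,0,0,0,0,0.45]
    - [0,0,0,0,0,0,0.4]
    - [0,0,0,0,0,0,0.35]
    - [0,0,0,0,0,0,0.32]
    - [0,0,0,0,0,0,0.32]

```text
clock: 31.43
eef_pos: [597.4, 190.3, 46.9]
eef_rot: [3.142, 0.0, 0.465]
wrist_force: [0.2, 0.2, -0.3]
finger_gap: 63.7
finger_force: 0.0
```

>>> jog_arm:
  series:
    - [0,0,0.05,0,0,0,0.32]
    - [0,0,0.15,0,0,0,0.32]
    - [0,0,0.3,0,0,0,0.32]
    - [0,0,0.5,0,0,0,0.32]
    - [0,0,0.7,0,0,0,0.32]
    - [0,0,0.7,0,0,0,0.32]

```text
clock: 31.93
eef_pos: [599.4, 190.8, 137.3]
eef_rot: [3.14, -0.008, 0.465]
wrist_force: [-0.1, -0.2, 1.5]
finger_gap: 63.5
finger_force: 0.0
```

>>> jog_arm:
  series:
    - [0,-0.15,0.05,0,0,0,0.32]
    - [0,-0.35,0.1,0,0,0,0.32]
    - [0,-0.6,0.2,0,0,0,0.32]
    - [0,-0.85,0.2,0,0,0,0.32]
    - [0,-1,0.2,0,0,0,0.32]
    - [0,-1,0.2,0,0,0,0.32]
    - [0,-1,0.2,0,0,0,0.32]

```text
clock: 32.52
eef_pos: [597.5, 69.9, 155.5]
eef_rot: [3.141, -0.001, 0.463]
wrist_force: [0.4, -0.2, 0.5]
finger_gap: 64.1
finger_force: 0.0
```

Run:
```python
from cell import manip
import cv2
b=manip.camera('scene')['frame']
cv2.imwrite('pics/p4.png',cv2.resize(b[150:390,110:490],(760,480))[:,:,::-1])
```

```text
(no output)
```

View pics/p4.png

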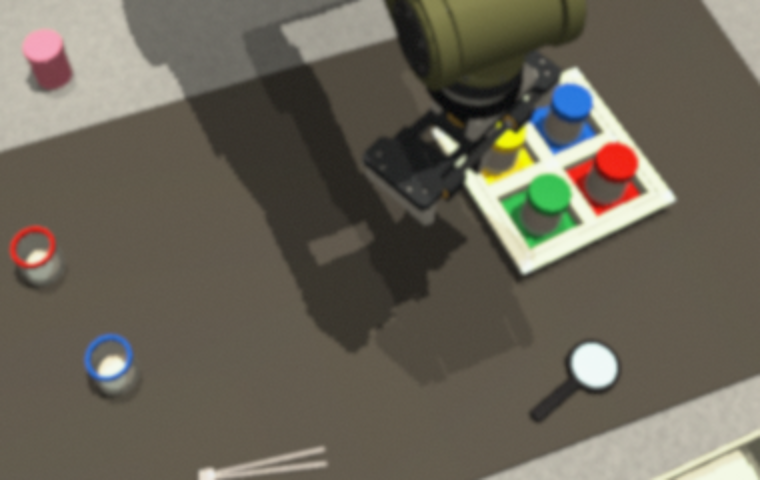

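The four pots stand upright in their matching wells: yellow (505,150), blue (570,115), green (545,205) and red (612,175). The open pots haven't moved, and the gripper is clear.

```bash
python3 -c "
from cell import manip
print(manip.sign_off())"
```

```text
the job is handed in; nothing more can be done
None
```

All four capped pots stand upright in their colour-matched wells, the open pots and the pink look-alike were left where they were, and the job was handed in at about 33 s of the 102 s allowed.

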